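# Stack a ware tray on the drying stand by feel

### The arm

A 7-joint arm with a two-finger parallel gripper is mounted at the origin on the work surface. World frame = base frame: x ahead of the robot, y to its left, z up, the work surface at z = 0. Lengths are in m, angles in rad, forces in N, time in s.
With the tool pointing down it reaches from about 0.4 to 0.925 m from the base axis. Payload 5.6 kg.
Tool frame: the origin (TCP) lies on the centre line of the jaws, within the pads' length; the fingertips stand 14 mm ahead of it and the grasp point (between the pads) lies 5 mm behind it; z points along the fingers, y is the line along which they close (so a half turn about z gives the same grasp; the last joint's range is limited). The gripper opens to 85 mm and grips with 20 to 120 N. Pads are 22 mm wide; open, the fingers measure 114 mm over their backs; the gripper's body (76 mm by 85 mm) begins 54 mm behind the grasp point. The pads swing forward as they close: fully open they stand 13 mm farther back than shut.
Start: joints at [-1.325, 0.468, -0.012, 1.603, 0.006, 1.071, -0.056], TCP at [0.185, 0.623, 0.245] pointing down, gripper open.
Joint ranges: [-2.53, 2.53], [-0.31, 2.02], [-1.57, 1.55], [0.28, 2.44], [-1.29, 4.43], [0.15, 1.84], [-2.92, 2.92]. Speed limits (rad/s): [2.57, 2.57, 3.14, 3.14, 3.14, 3.14, 3.14].

### API

Orientations are given as a unit quaternion [w, x, y, z].
In Python, from rig import env gives the robot as it stands.
- The arm moves only by the tool play_rows, never from a script. Its argument "increments" is a list that holds one entry, the list of rows, each a list of 5 numbers: the closure, from -1 (fully open) to 1 (shut), then the shift along the tool's x, y, z in cm, then the turn about the tool's z in degrees. In form: [[[hand, x, y, z, turn], ...]]. A call has exactly 8 rows; each row is the pose to reach, as a shift and turn from the pose commanded when the call began, along the tool's axes at that moment; what a row does not reach only later rows make up. A row lasts 1/8 s, in which the tool goes at most 62.5 mm and 10.7 degrees, less where a joint would pass 70% of its speed; a pose out of reach is approached as far as the arm can. A call with a gripper value outside its range is refused whole. The fingers move at their own pace and stop on an object; "newtons" is the grip in N (left out, the last holds). Time passes only in rows, so rows that repeat a pose let the fingers close, or fill a call up. It gives the time, the measured TCP pose, the force, the opening and the grip force at its end, in the units of the state.
- env.get_obs(): the state, without advancing time (a new reading comes with each control period).
- env.camera(name): name is "scene" or "top" or "wrist"; returns a dict with "image" (400x640x3 uint8, blue, green, red), "depth" (400x640 float32, m along the optical axis (not along the pixel's ray), 0 where there is no reading), "fovy" (degrees; the focal length in pixels is half the picture's height over the tangent of half this angle, whatever the lens; pixels are square), "cx", "cy" (the principal point, pixels), "origin" and "attitude" of the camera in the world; the wrist camera has in their place "mount" (4x4, takes a point from camera to tool coordinates, whose origin is the TCP and whose axes are the flange's). Camera axes: x right, y down, z forward; pixel columns grow to the right and rows downward; lengths in m; the calibration is good to about 2 mm. A picture is of the moment at which its call begins: read the wrist's pose just before it.
- env.job_done(): hands the job in; it is judged then, once.
The state is a dict: "time": time; "joints": joint angles; "joint_velocities": joint speeds; "joint_efforts": joint torques, N m; "tcp_pos": TCP position; "orientation": TCP orientation; "force": force on the tool from outside, world axes, zero at the start; "wrist_torque": the same for the moment, N m; "finger_gap": opening from 0.0 (shut) to 1.0 (fully open); "grip_force": force on a finger pad.
Only numpy, scipy, OpenCV 4.12 (cv2) and the standard library are available. Lean on these libraries where they do the work, as an engineer would, in place of code of your own. Each camera call takes 0.05 s, during which the arm holds its last target. There are 200 camera calls.

### The job

Pick up the wooden ware tray by its handle, with its two small cups, and stack it on the lower tray in the drying stand so that all four lugs drop into the corner sockets and it sits fully home and level, then let go. The lower tray lies a little off-centre in its stand, so feel for the sockets with a light touch: do not bang or force the tray, keep it level so the cups stay standing in it, and leave the clay bear and the beaker between them alone.

Things in the scene. Friction and masses are not known exactly. Their poses are not given: they have to be found in the camera images.
- tray: Upper ware tray, light wood, loose, 0.4 to 0.65 kg: deck 230 (x) x 170 (y) mm, rim 20 mm high, on four round lugs 20 mm across, 14 mm long, feet chamfered 1.5 mm, centred at x +-100, y +-70. Origin: tray's centre at the level of the lugs' feet. Deck underside z = 14, deck top 22, rim top 42. Centre of mass near x = y = 0. Fits the lower tray either way round (half turn).
- handle (a point): Grip point of the upper tray's handle, 65 mm above the tray's origin, axes as the tray's. The handle is an upright board, 100 mm long along x, 20 mm thick along y, its top 17 mm above this point. A divider 12 mm thick runs on along x the tray's whole length, its top 17 mm below this point. Pinch the handle across y.
- stand: Drying stand: wooden board 290 (x) x 230 (y) mm screwed to the bench, low corner stops up to z = 26. Origin: centre of its underside, z up. In it, parallel to it, lies a heavy lower ware tray holding two bowls, displaced from the stand's centre by an unmeasured 0 to 7 mm along x and 0 to 7 mm along y, either way; it keeps its place unless shoved with over about 60 N.
- stand_top (a point): Point over the stand's centre at the height of the lower tray's four post tops, 85 mm above the bench, axes as the stand's. Posts are 36 mm square, at x +-100, y +-70 of the lower tray's own (displaced) centre; each has a square socket 23 mm wide, 17 mm deep: 1.5 mm clearance round a lug. Upper tray's origin: z = 85 with lugs on the post tops; 71 fully home, deck on the posts.
- cup0: Small pale fired-clay cup, 80 g, 52 mm wide at the rim, 48 mm high, loose, standing on the upper tray's deck near x = 68, y = 45 mm of the tray. Origin: centre of its underside, z up.
- cup1: Same cup, standing near x = -68, y = -45 mm of the tray.
- bear: Bystander: small seated clay bear, 36 mm wide, 53 mm high, standing between the tray and the stand. Origin: centre of its underside, z up. Leave alone.
- beaker: Bystander: tall clay beaker, 72 mm wide at the rim, 100 mm high, standing farther out between the tray and the stand. Origin: centre of its underside, z up. Leave alone.
There are look-alikes about, which are no part of the job. Leave any black or red look-alike of the cup0 alone.

How it is judged:
By the outcome, as a careful person would: the job done as asked, in the order asked, and still so for the second after the job is handed in, with the robot touching nothing.
It also fails if it takes over 72 s, if anything falls off the work surface, if the arm or the gripper's body presses on something with over 40 N, if the wrist force passes 120 N, or if a joint passes its speed limit or range.

## Working session

There is one attempt and no reset: what is moved stays moved. The work goes in short steps, Python scripts to look and compute and a tool call to move; the robot and the scene stay as the last step left them, time stands still between calls to the robot, and variables do not carry over. Pictures are saved under pics/ and viewed, at most 10 in all, crops included, and the job is handed in when it is done.

Besides the shell and the picture viewer there is one more tool, called after "Call:" as name(argument=value, ...), one argument or row to a line, values as JSON. play_rows: Moves the arm, as the interface text tells. Its arguments: {"type":"object","properties":{"increments":{"type":"array","items":{"type":"array","items":{"type":"array","items":{"type":"number"}}}},"newtons":{"type":"number"}},"required":["increments"]}

```bash
mkdir -p pics; cat > h.py <<'E'
import numpy as np, cv2
from rig import env
from scipy.spatial.transform import Rotation as R
def q2m(q): return R.from_quat([q[1],q[2],q[3],q[0]]).as_matrix()
def cam(name):
    o=env.get_obs(); c=env.camera(name)
    f=200/np.tan(np.radians(c['fovy'])/2)
    if name=='wrist':
        M=np.array(c['mount']); Rt=q2m(o['orientation'])
        A=Rt@M[:3,:3]; p=Rt@M[:3,3]+o['tcp_pos']
    else:
        a=np.array(c['attitude']); A=a if a.shape==(3,3) else q2m(a); p=np.array(c['origin'])
    c.update(f=f,A=A,p=p); return c
def cloud(c):
    v,u=np.mgrid[:400,:640]; d=c['depth']
    P=np.stack([(u-c['cx'])/c['f']*d,(v-c['cy'])/c['f']*d,d],-1)@c['A'].T+c['p']
    P[d==0]=np.nan; return P
E
python3 - <<'E'
from h import *
o=env.get_obs(); print({k:np.round(v,3) for k,v in o.items()})
for n in('top','scene'):
    c=cam(n); cv2.imwrite(f'pics/{n}.png',c['image']); P=cloud(c); np.save(n+'.npy',P); print(n,c['p'],c['A'].round(2).tolist(),c['f'],c['cx'],c['cy'],np.isfinite(P[...,0]).mean())
E
```

```text
{'time': np.float64(0.0), 'joints': array([-1.325,  0.468, -0.012,  1.604,  0.006,  1.071, -0.056]), 'joint_velocities': array([-0.001, -0.001, -0.002, -0.001, -0.001,  0.   , -0.001]), 'joint_efforts': array([ 0.0000e+00, -5.3238e+01,  2.2000e-02, -2.5130e+01,  1.1000e-02,
        8.0000e-03, -0.0000e+00]), 'tcp_pos': array([0.185, 0.623, 0.244]), 'orientation': array([-0.   ,  0.144,  0.99 , -0.001]), 'force': array([ 0.209, -0.651,  0.72 ]), 'wrist_torque': array([ 0.003, -0.025, -0.003]), 'grip_force': np.float64(0.0), 'finger_gap': np.float64(1.0)}
top [ 0.42013626 -0.02713638  1.2614688 ] [[0.02, -0.99, 0.13], [-1.0, -0.02, 0.01], [-0.01, -0.13, -0.99]] 446.3454800426769 330.3262492403367 206.0023926500072 0.9959140625
scene [ 1.19506313 -0.34301121  0.73075673] [[0.46, 0.61, -0.65], [0.89, -0.31, 0.35], [0.01, -0.73, -0.68]] 424.9136689026714 313.2483821408332 200.16874292538247 0.9959375
```

```bash
python3 -c "
import cv2,numpy as np
a=np.hstack([cv2.imread('pics/top.png'),cv2.imread('pics/scene.png')])
b=np.vstack([a[:,:640],a[:,640:]]);cv2.imwrite('pics/both.png',cv2.resize(b,(480*2,600*2))[:, :] if 0 else b[:400])
"
```

```text
(no output)
```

View pics/top.png

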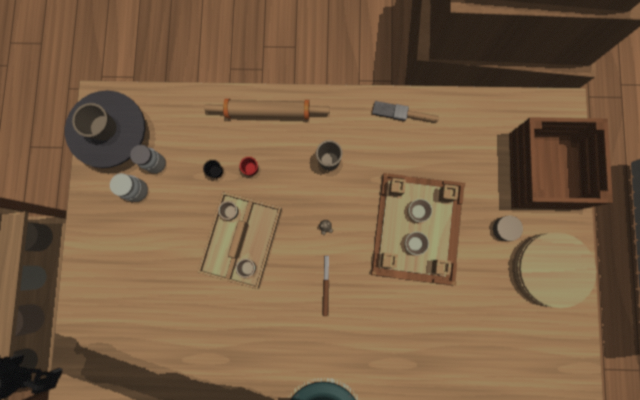

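View pics/scene.png

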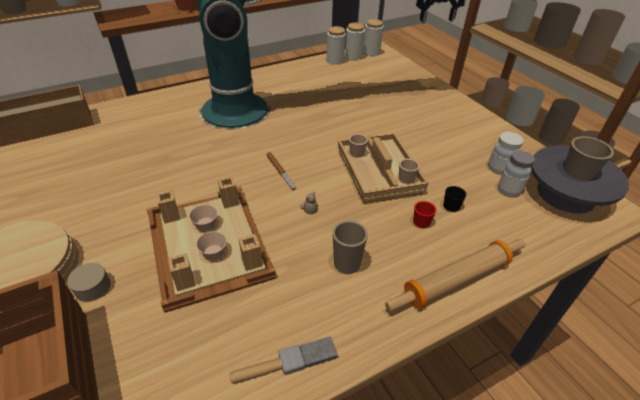

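The top view shows the tray at about (240,240) with its handle running near-vertically in the image. The stand is at (418,228) with posts at its corners, the bear at (325,227) and the beaker at (329,154). Next I'll measure from depth.

```bash
python3 - <<'E'
from h import *
P=np.load('top.npy'); Q=np.load('scene.npy')
def rect(m,src):
    pts=src[m][:,:2].astype(np.float32); (c,s,a)=cv2.minAreaRect(pts*1000); return np.round(c,1),np.round(s,1),round(a,1),len(pts)
v,u=np.mgrid[:400,:640]
reg=(u>195)&(u<290)&(v>185)&(v<295)
z=P[...,2]
print('tray pts',P[230,240],P[150,160])
n,lab,st,ce=cv2.connectedComponentsWithStats(((z>0.03)&reg).astype(np.uint8))
for i in range(1,n):
    if st[i,4]>30: print('tray z>.03',rect(lab==i,P))
n,lab,st,ce=cv2.connectedComponentsWithStats(((z>0.066)&reg).astype(np.uint8))
for i in range(1,n):
    if st[i,4]>10: print('hi',rect(lab==i,P),np.nanmedian(z[lab==i]))
reg=(u>365)&(u<475)&(v>165)&(v<295)
for th in(0.018,0.075):
  n,lab,st,ce=cv2.connectedComponentsWithStats(((z>th)&reg).astype(np.uint8))
  for i in range(1,n):
    if st[i,4]>10: print('stand',th,rect(lab==i,P),np.nanmedian(z[lab==i]))
for nm,(a,b,c,d) in dict(bear=(310,340,212,240),beaker=(310,350,135,175)).items():
  m=(u>a)&(u<b)&(v>c)&(v<d)&(z>0.02); print(nm,rect(m,P),np.nanmax(z[m]))
# scene view same
z=Q[...,2]
m=(z>0.078)&(z<.095)&(Q[...,0]>.3)&(Q[...,0]<.75)&(abs(Q[...,1])<.4)
n,lab,st,ce=cv2.connectedComponentsWithStats(m.astype(np.uint8))
for i in range(1,n):
    if st[i,4]>15: print('scene',rect(lab==i,Q),np.nanmedian(z[lab==i]))
E
```

```text
tray pts [0.50481049 0.22809667 0.08154657] [ 7.39195007e-01  4.90288820e-01 -5.09666902e-04]
tray z>.03 (array([480.9, 238.1]), array([172. , 230.3]), 75.8, 1641)
tray z>.03 (array([405.1, 212.8]), array([47.5, 49.1]), 1.3, 183)
hi (array([557.9, 267.5]), array([49.1, 49.3]), 70.0, 75) 0.06929912280964245
hi (array([480.9, 236.9]), array([21.5, 99.7]), 75.3, 318) 0.08085744003139161
hi (array([405.2, 212.8]), array([47.3, 49.1]), 1.3, 86) 0.06949572472663057
stand 0.018 (array([ 524. , -255.3]), array([228.9, 285.7]), 83.9, 6038) 0.023054243119245088
stand 0.018 (array([ 402.4, -327.1]), array([59.7, 59.7]), 84.1, 165) 0.02563037429654713
stand 0.075 (array([ 631.4, -190.4]), array([36.7, 35.6]), 84.9, 127) 0.0841747675267972
stand 0.075 (array([ 616.8, -329.2]), array([37. , 36.6]), 83.5, 144) 0.0840611388162108
stand 0.075 (array([ 433.2, -168.9]), array([36.3, 35.9]), 84.0, 124) 0.08466616564446638
stand 0.075 (array([ 418.1, -308.2]), array([37.2, 35.8]), 83.3, 133) 0.08443819793347274
bear (array([526.3,   4.2]), array([29.2, 29.2]), 71.3, 96) 0.05650350517811109
beaker (array([712.8,  -4. ]), array([69.3, 69.5]), 1.5, 447) 0.10588683615993988
scene (array([483.9, 239.5]), array([ 19.6, 100.3]), 76.5, 159) 0.08022124669674524
scene (array([ 436.1, -166.1]), array([35.9, 40.2]), 84.9, 142) 0.0827409879675402
scene (array([ 420.6, -305.2]), array([36.4, 38.8]), 85.3, 156) 0.0826629909277064
scene (array([699.9,   9.2]), array([60.1, 30.2]), 57.1, 184) 0.08691286625654415
scene (array([ 633.9, -187.4]), array([36.4, 39.4]), 82.9, 206) 0.08287380252350263
scene (array([734.1, -11.5]), array([67.6, 30.1]), 59.6, 151) 0.08657097357318666
scene (array([ 618.8, -326.6]), array([35.9, 39.1]), 83.9, 225) 0.08276827303561307
```

```bash
cat >> h.py <<'E'
def go(x,y,z,yaw):
    """shift (cm, tool axes) and turn (deg about tool z) to a world TCP with tool x at yaw deg"""
    o=env.get_obs(); Rt=q2m(o['orientation'])
    d=Rt.T@(np.array([x,y,z])-o['tcp_pos'])*100
    y0=np.degrees(np.arctan2(Rt[1,0],Rt[0,0]))
    t=-((yaw-y0+180)%360-180)
    print('shift cm',d.round(2),'turn',round(t,2),'now',np.round(o['tcp_pos'],4),'yaw',round(y0,2),'tilt z',Rt[:,2].round(3),'F',np.round(o['force'],1),'t',round(float(o['time']),2))
E
python3 -c "
from h import *
go(.482,.238,.2,165.5)"
```

```text
shift cm [-39.42 -28.4    4.49] turn -2.05 now [0.1851 0.6226 0.2444] yaw 163.45 tilt z [-0.    -0.002 -1.   ] F [ 0.3 -0.4 -0.1] t 0.1
```

Call:
play_rows(
  increments=[
    [[-1, -5, -3.6, 0.5, -0.5], [-1, -11, -8, 1.5, -1], [-1, -17, -12.3, 2.5, -1.5], [-1, -23, -16.6, 3.5, -2], [-1, -29, -21, 4.5, -2], [-1, -35, -25.2, 4.5, -2], [-1, -39.4, -28.4, 4.5, -2], [-1, -39.4, -28.4, 4.5, -2]],
  ],
  newtons=80,
)

```text
time: 1.1
tcp_pos: [0.4831, 0.2361, 0.2001]
orientation: [0.0, 0.127, 0.992, -0.0]
force: [0.5, 0.7, 0.3]
finger_gap: 1.004
grip_force: 0.0
```

```bash
cat > wt.py <<'E'
from h import *
c=cam('wrist'); P=cloud(c); z=P[...,2]; cv2.imwrite('pics/w1.png',c['image'])
go(.482,.238,.2,165.5)
m=(z>.075)&(z<.09)&(np.hypot(P[...,0]-.482,P[...,1]-.238)<.07)
n,lab,st,ce=cv2.connectedComponentsWithStats(m.astype(np.uint8))
for i in range(1,n):
    if st[i,4]>100: print(cv2.minAreaRect((P[lab==i][:,:2]*1000).astype(np.float32)),st[i],np.median(z[lab==i]))
E
python3 wt.py
```

```text
shift cm [0.75 0.7  0.01] turn -0.64 now [0.4874 0.2293 0.2001] yaw 164.86 tilt z [ 0.003 -0.004 -1.   ] F [ 2.6 -5.2  0.2] t 1.15
((482.5617980957031, 239.74942016601562), (20.004831314086914, 98.87676239013672), 75.93299102783203) [ 310  135   25  116 2738] 0.08181324679558911
```

View pics/w1.png

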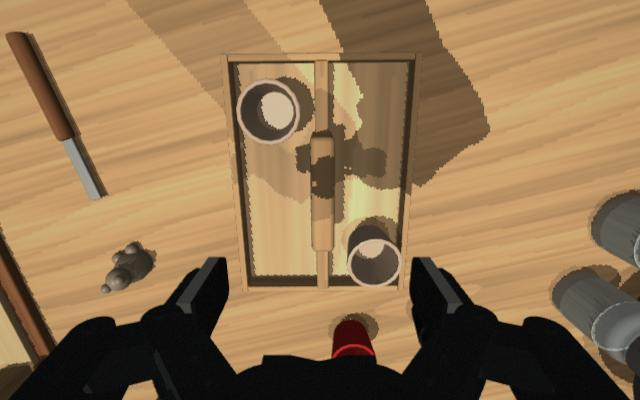

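The wrist view shows the handle at about (322,192), upright between the jaws, with cups at (268,110) and (374,262). The arm was still settling, so I'll correct and look again from lower down.

Call:
play_rows(
  increments=[
    [[-1, 0, 0, 0, -0.6], [-1, 0, 0, 1, -0.6], [-1, 0, 0, 3, -0.6], [-1, 0, 0, 4, -0.6], [-1, 0, 0, 5, -0.6], [-1, 0, 0, 5, -0.6], [-1, 0, 0, 5, -0.6], [-1, 0, 0, 5, -0.6]],
  ],
)

```text
time: 2.15
tcp_pos: [0.4823, 0.2388, 0.1509]
orientation: [0.0, 0.121, 0.993, 0.0]
force: [0.5, 0.1, 0.2]
finger_gap: 0.999
grip_force: 0.0
```

```bash
python3 wt.py; python3 -c "
from h import *
go(.482,.239,.062,165.7)"
```

```text
shift cm [ 0.   -0.07 -4.92] turn 0.54 now [0.4822 0.2387 0.1508] yaw 166.04 tilt z [ 0.001  0.001 -1.   ] F [ 0.2 -0.6  0.8] t 2.2
((482.92626953125, 239.63226318359375), (20.071123123168945, 99.62433624267578), 75.87557983398438) [ 304  145   31  139 3974] 0.08184812308838263
shift cm [0.04 0.01 8.88] turn 0.34 now [0.4822 0.2387 0.1508] yaw 166.04 tilt z [ 0.001  0.001 -1.   ] F [ 0.2 -0.6  0.8] t 2.2
```

Call:
play_rows(
  increments=[
    [[-1, -0.05, 0.1, 2, 0], [-1, -0.05, 0.1, 4, 0], [-1, -0.05, 0.1, 6, 0], [-1, -0.05, 0.1, 7.5, 0], [-1, -0.05, 0.1, 8.5, 0], [-1, -0.05, 0.1, 8.9, 0], [-1, -0.05, 0.1, 8.9, 0], [-1, -0.05, 0.1, 8.9, 0]],
  ],
)

```text
time: 3.2
tcp_pos: [0.4831, 0.2397, 0.0618]
orientation: [0.0, 0.121, 0.993, 0.0]
force: [0.4, -0.2, 1.1]
finger_gap: 0.996
grip_force: 0.0
```

Call:
play_rows(
  increments=[
    [[0, 0, 0, 0, 0], [0.5, 0, 0, 0, 0], [1, 0, 0, 0, 0], [1, 0, 0, 0, 0], [1, 0, 0, 0, 0], [1, 0, 0, 0, 0], [1, 0, 0, 0, 0], [1, 0, 0, 0, 0]],
  ],
  newtons=80,
)

```text
time: 4.2
tcp_pos: [0.4827, 0.2394, 0.0615]
orientation: [0.0, 0.122, 0.993, 0.0]
force: [-1.7, -1.1, 6.3]
finger_gap: 0.224
grip_force: 79.4
```

```bash
python3 -c "
from h import *
go(.482,.239,.17,165.9);print(env.get_obs()['grip_force'],env.get_obs()['finger_gap'])"
```

```text
shift cm [  0.06  -0.05 -10.85] turn 0.14 now [0.4827 0.2394 0.0615] yaw 166.04 tilt z [ 0.  0. -1.] F [-1.7 -1.1  6.3] t 4.2
79.3909227848053 0.2243025404577097
```

Call:
play_rows(
  increments=[
    [[1, 0, 0, -0.3, 0], [1, 0, 0, -1, 0], [1, 0, 0, -2.2, 0], [1, 0, 0, -3.8, 0], [1, 0, 0, -5.4, 0], [1, 0, 0, -6.8, 0], [1, 0, 0, -7.7, 0], [1, 0, 0, -8, 0]],
  ],
)

```text
time: 5.2
tcp_pos: [0.4828, 0.2396, 0.142]
orientation: [0.0, 0.121, 0.993, 0.0]
force: [0.7, 0.6, -8.0]
finger_gap: 0.224
grip_force: 78.4
```

Call:
play_rows(
  increments=[
    [[1, 0, 0, -0.3, 0], [1, 0, 0, -1, 0], [1, 0, 0, -2.2, 0], [1, 0, 0, -3.5, 0], [1, 0, 0, -4.7, 0], [1, 0, 0, -5.3, 0], [1, 0, 0, -5.5, 0], [1, 0, 0, -5.5, 0]],
  ],
)

```text
time: 6.2
tcp_pos: [0.4825, 0.2394, 0.1961]
orientation: [-0.0, 0.121, 0.993, -0.0]
force: [0.1, 0.1, -8.3]
finger_gap: 0.223
grip_force: 78.5
```

```bash
python3 - <<'E'
from h import *
go(.527,-.247,.197,173.9)
c=cam('wrist'); P=cloud(c); cv2.imwrite('pics/w2.png',c['image']); o=env.get_obs()
# tray geometry in tool frame
L=(P-o['tcp_pos'])@q2m(o['orientation']); np.save('L.npy',L)
m=(L[...,2]<-.010)&(L[...,2]>-.03)&(abs(L[...,1])<.02)&(abs(L[...,0])<.07)
print('handle in tool',cv2.minAreaRect((L[m][:,:2]*1000).astype(np.float32)),np.median(L[m][:,2]))
print('rot',R.from_matrix(q2m(o['orientation'])).as_rotvec(),o['wrist_torque'])
s=cam('scene'); cv2.imwrite('pics/s2.png',s['image'][60:320,120:600])
E
```

```text
shift cm [-16.04 -46.13  -0.08] turn -7.85 now [0.4825 0.2394 0.1961] yaw 166.05 tilt z [-0. -0. -1.] F [ 0.1  0.1 -8.3] t 6.2
handle in tool ((17.680932998657227, 0.04847145080566406), (99.09573364257812, 39.992767333984375), 0.2662889361381531) -0.020530261266802286
rot [-3.81487058e-01 -3.11777538e+00  7.01370506e-04] [ 0.05145271 -0.03930455 -0.03108389]
```

View pics/w2.png

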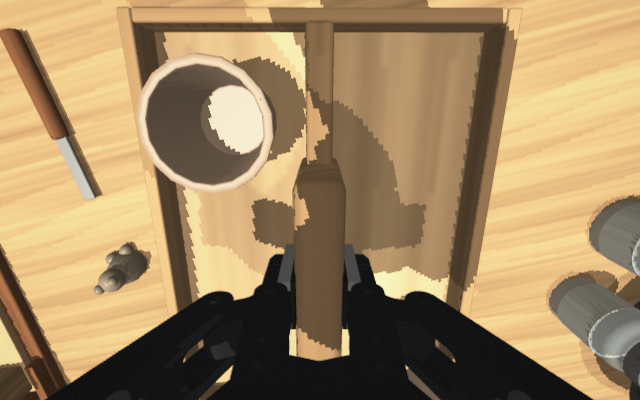

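The tray is lifted level, with its cup at (207,120) standing. I'll carry it over the stand along a smooth profile.

Call:
play_rows(
  increments=[
    [[1, 0, 0, 0, 0], [1, -0.08, -0.24, 0, 0], [1, -0.26, -0.74, 0, 0], [1, -0.57, -1.64, 0, 0], [1, -1.04, -2.97, 0, 0], [1, -1.67, -4.77, 0, 0], [1, -2.45, -7.03, 0, 0], [1, -3.38, -9.68, 0, 0]],
  ],
)

```text
time: 7.3
tcp_pos: [0.4922, 0.1355, 0.1964]
orientation: [0.0, 0.122, 0.993, -0.0]
force: [1.3, -0.4, -8.1]
finger_gap: 0.222
grip_force: 78.5
```

Call:
play_rows(
  increments=[
    [[1, -1.05, -3.0, 0, 0], [1, -2.19, -6.27, 0, 0], [1, -3.42, -9.79, 0, 0], [1, -4.67, -13.37, 0, 0], [1, -5.92, -16.96, 0, 0], [1, -7.15, -20.47, 0, 0], [1, -8.29, -23.74, 0, 0], [1, -9.34, -26.74, 0, 0]],
  ],
)

```text
time: 8.3
tcp_pos: [0.5175, -0.1474, 0.1964]
orientation: [0.0, 0.122, 0.992, -0.0]
force: [0.2, 0.3, -7.0]
finger_gap: 0.225
grip_force: 78.5
```

Call:
play_rows(
  increments=[
    [[1, -0.93, -2.65, 0, -0.3], [1, -1.71, -4.9, 0, -1.2], [1, -2.34, -6.7, 0, -2.6], [1, -2.81, -8.04, 0, -4.2], [1, -3.12, -8.93, 0, -5.8], [1, -3.3, -9.44, 0, -7], [1, -3.37, -9.64, 0, -7.7], [1, -3.38, -9.68, 0, -7.9]],
  ],
)

```text
time: 9.3
tcp_pos: [0.5276, -0.2467, 0.1962]
orientation: [-0.0, 0.053, 0.999, 0.0]
force: [0.9, 0.4, -6.9]
finger_gap: 0.22
grip_force: 78.5
```

Call:
play_rows(
  increments=[
    [[1, 0, 0, 0, 0], [1, 0, 0, 0.3, 0], [1, 0, 0, 0.9, 0], [1, 0, 0, 1.6, 0], [1, 0, 0, 2.2, 0], [1, 0, 0, 2.5, 0], [1, 0, 0, 2.5, 0], [1, 0, 0, 2.5, 0]],
  ],
)

```text
time: 10.3
tcp_pos: [0.5279, -0.2469, 0.1715]
orientation: [0.0, 0.053, 0.999, -0.0]
force: [-0.6, -0.9, -7.1]
finger_gap: 0.223
grip_force: 78.6
```

```bash
python3 - <<'E'
from h import *
go(.527,-.2465,.160,174)
o=env.get_obs()
for n in('wrist','top','scene'):
    c=cam(n); P=cloud(c); np.save(n+'3.npy',P); cv2.imwrite(f'pics/{n}3.png',c['image'])
a=cv2.imread('pics/scene3.png')[120:340,80:360]; b=cv2.imread('pics/top3.png')[150:310,340:500]
cv2.imwrite('pics/c3.png',np.hstack([cv2.resize(a,(509,400)),cv2.resize(b,(400,400))])[:,:800] if 0 else np.hstack([cv2.resize(a,(440,346)),cv2.resize(b,(346,346))]))
P=np.load('top3.npy'); 
# rim at z~ tcp-.0615+.042
zr=o['tcp_pos'][2]-.0615+.042; print('rim z expected',zr)
for n in('top3','scene3'):
  P=np.load(n+'.npy'); m=(abs(P[...,2]-zr)<.007)&(abs(P[...,0]-.527)<.16)&(abs(P[...,1]+.2465)<.14)
  q=P[m]; print(n,cv2.minAreaRect((q[:,:2]*1000).astype(np.float32)),len(q))
  s=q[abs(q[:,2]-np.median(q[:,2]))<.005]; A=np.c_[s[:,:2]-[.527,-.2465],np.ones(len(s))]; print('plane',np.linalg.lstsq(A,s[:,2],rcond=None)[0].round(4))
  for sg in (1,):
    m=(abs(P[...,2]-.0845)<.004)&(abs(P[...,0]-.527)<.14)&(abs(P[...,1]+.2465)<.11); print('posts seen',m.sum())
E
```

```text
shift cm [0.1  0.03 1.15] turn -0.05 now [ 0.5279 -0.2469  0.1715] yaw 173.95 tilt z [ 0. -0. -1.] F [-0.6 -0.9 -7.1] t 10.3
rim z expected 0.15199865983500468
top3 ((529.2562255859375, -223.37535095214844), (121.09337615966797, 230.77273559570312), 83.71024322509766) 572
plane [-0.0031 -0.0155  0.1529]
posts seen 76
scene3 ((528.6220703125, -244.8651580810547), (170.63209533691406, 234.3342742919922), 83.85131072998047) 1386
plane [-0.0013  0.001   0.15  ]
posts seen 353
```

View pics/c3.png

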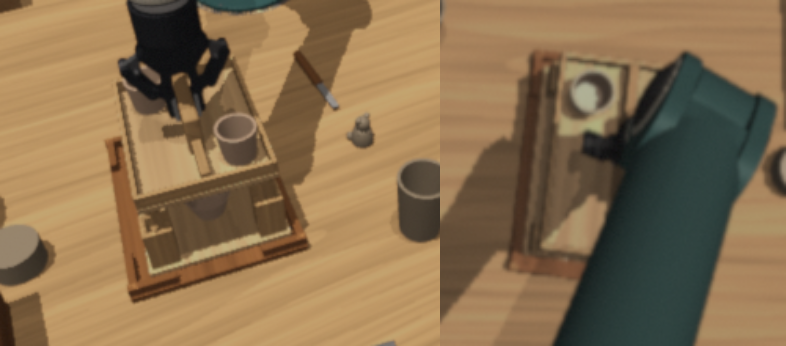

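The tray is level over the stand with the cups standing, and the yaw matches. I'll descend to just above the posts, then feel for the sockets.

Call:
play_rows(
  increments=[
    [[1, 0.12, 0, 0.3, 0], [1, 0.12, 0, 0.9, 0], [1, 0.12, 0, 1.5, 0], [1, 0.12, 0, 2.0, 0], [1, 0.12, 0, 2.2, 0], [1, 0.12, 0, 2.25, 0], [1, 0.12, 0, 2.3, 0], [1, 0.12, 0, 2.3, 0]],
  ],
)

```text
time: 11.45
tcp_pos: [0.5267, -0.2467, 0.1484]
orientation: [0.0, 0.053, 0.999, -0.0]
force: [0.9, -1.0, -7.2]
finger_gap: 0.225
grip_force: 78.5
```

Call:
play_rows(
  increments=[
    [[1, 0, 0, 0.05, 0], [1, 0, 0, 0.1, 0], [1, 0, 0, 0.15, 0], [1, 0, 0, 0.2, 0], [1, 0, 0, 0.25, 0], [1, 0, 0, 0.3, 0], [1, 0, 0, 0.35, 0], [1, 0, 0, 0.35, 0]],
  ],
)

```text
time: 12.45
tcp_pos: [0.5266, -0.2467, 0.1448]
orientation: [0.0, 0.053, 0.999, -0.0]
force: [0.1, -0.3, -8.0]
finger_gap: 0.225
grip_force: 78.5
```

```bash
cat > st.py <<'E'
from h import *
go(.5267,-.2467,.1325,174); o=env.get_obs(); print('F',o['force'].round(2),'T',o['wrist_torque'].round(3),o['joint_efforts'].round(2))
E
python3 st.py
```

```text
shift cm [-0.01 -0.    1.23] turn -0.05 now [ 0.5266 -0.2467  0.1448] yaw 173.95 tilt z [ 0. -0. -1.] F [ 0.1 -0.3 -8. ] t 12.45
F [ 0.05 -0.28 -8.04] T [-0.056  0.027 -0.011] [-5.000e-02 -5.230e+01  4.220e+00 -2.305e+01 -1.000e-02  2.000e-02
  0.000e+00]
```

Call:
play_rows(
  increments=[
    [[1, 0, 0, 0.05, 0], [1, 0, 0, 0.1, 0], [1, 0, 0, 0.15, 0], [1, 0, 0, 0.2, 0], [1, 0, 0, 0.25, 0], [1, 0, 0, 0.3, 0], [1, 0, 0, 0.3, 0], [1, 0, 0, 0.3, 0]],
  ],
)

```text
time: 13.45
tcp_pos: [0.5266, -0.2467, 0.1417]
orientation: [-0.0, 0.053, 0.999, -0.0]
force: [-0.8, -1.1, -8.2]
finger_gap: 0.223
grip_force: 78.5
```

```bash
python3 st.py
```

```text
shift cm [-0.01  0.    0.92] turn -0.05 now [ 0.5266 -0.2467  0.1417] yaw 173.95 tilt z [-0. -0. -1.] F [-0.8 -1.1 -8.2] t 13.45
F [-0.8  -1.08 -8.17] T [-0.108  0.     0.019] [-2.400e-01 -5.255e+01  4.050e+00 -2.289e+01 -1.000e-01  1.100e-01
 -1.000e-02]
```

Call:
play_rows(
  increments=[
    [[1, 0, 0, 0.1, 0], [1, 0, 0, 0.2, 0], [1, 0, 0, 0.3, 0], [1, 0, 0, 0.4, 0], [1, 0, 0, 0.5, 0], [1, 0, 0, 0.6, 0], [1, 0, 0, 0.7, 0], [1, 0, 0, 0.7, 0]],
  ],
)

```text
time: 14.45
tcp_pos: [0.5265, -0.2467, 0.1347]
orientation: [-0.0, 0.053, 0.999, -0.0]
force: [-0.8, -1.9, -7.3]
finger_gap: 0.223
grip_force: 78.5
```

Call:
play_rows(
  increments=[
    [[1, 0, 0, 0.03, 0], [1, 0, 0, 0.06, 0], [1, 0, 0, 0.09, 0], [1, 0, 0, 0.12, 0], [1, 0, 0, 0.15, 0], [1, 0, 0, 0.18, 0], [1, 0, 0, 0.18, 0], [1, 0, 0, 0.18, 0]],
  ],
)

```text
time: 15.45
tcp_pos: [0.5266, -0.2467, 0.133]
orientation: [0.0, 0.053, 0.999, -0.0]
force: [0.4, -0.8, -7.6]
finger_gap: 0.221
grip_force: 78.6
```

```bash
python3 st.py
```

```text
shift cm [-0.01 -0.    0.05] turn -0.05 now [ 0.5266 -0.2467  0.133 ] yaw 173.95 tilt z [ 0. -0. -1.] F [ 0.4 -0.8 -7.6] t 15.45
F [ 0.39 -0.79 -7.62] T [-0.303  0.034 -0.043] [ -0.56 -52.66   3.71 -22.22  -0.23   0.21  -0.  ]
```

Call:
play_rows(
  increments=[
    [[1, 0, 0, 0.02, 0], [1, 0, 0, 0.04, 0], [1, 0, 0, 0.06, 0], [1, 0, 0, 0.08, 0], [1, 0, 0, 0.1, 0], [1, 0, 0, 0.1, 0], [1, 0, 0, 0.1, 0], [1, 0, 0, 0.1, 0]],
  ],
)

```text
time: 16.45
tcp_pos: [0.5266, -0.2467, 0.1325]
orientation: [0.0, 0.053, 0.999, 0.0]
force: [-4.3, 0.5, 5.4]
finger_gap: 0.222
grip_force: 80.0
```

```bash
python3 st.py; python3 - <<'E'
from h import *
c=cam('scene'); cv2.imwrite('pics/s4.png',cv2.resize(c['image'][140:320,120:320],(667,600)))
P=cloud(c); m=(abs(P[...,2]-.112)<.007)&(abs(P[...,0]-.527)<.16)&(abs(P[...,1]+.2465)<.14); s=P[m]
A=np.c_[s[:,:2]-[.527,-.2465],np.ones(len(s))]; print('plane',np.linalg.lstsq(A,s[:,2],rcond=None)[0].round(4))
E
```

```text
shift cm [-0.01 -0.    0.  ] turn -0.05 now [ 0.5266 -0.2467  0.1325] yaw 173.95 tilt z [ 0.  0. -1.] F [-4.3  0.5  5.4] t 16.45
F [-4.31  0.54  5.39] T [ 0.065  0.92  -0.039] [-6.300e-01 -4.668e+01  3.080e+00 -2.103e+01 -3.700e-01 -1.110e+00
 -1.000e-02]
plane [0.0006 0.0007 0.1114]
```

View pics/s4.png

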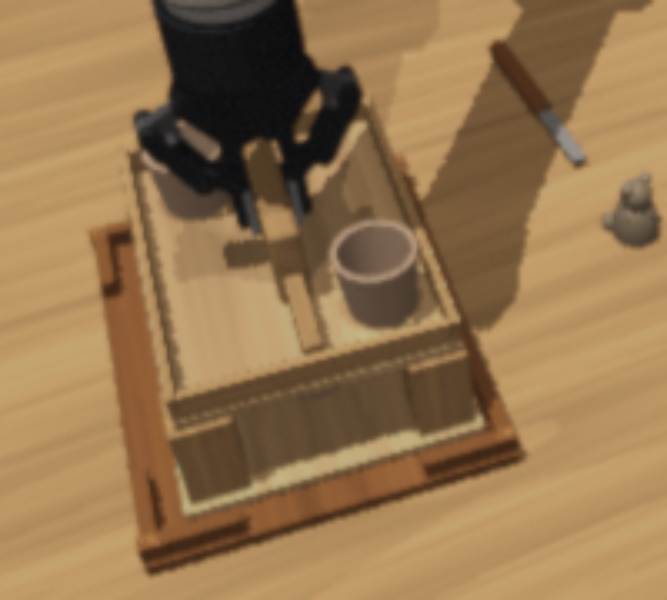

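The tray is fully home: contact came at 132.5 mm, the deck sits on the posts and it is level, with the cups standing. Now I release and retreat.

Call:
play_rows(
  increments=[
    [[0.4, 0, 0, 0, 0], [0.2, 0, 0, 0, 0], [0, 0, 0, 0, 0], [-0.1, 0, 0, 0, 0], [-0.1, 0, 0, 0, 0], [-0.1, 0, 0, 0, 0], [-0.1, 0, 0, 0, 0], [-0.1, 0, 0, 0, 0]],
  ],
)

```text
time: 17.5
tcp_pos: [0.5266, -0.2467, 0.132]
orientation: [0.0, 0.053, 0.999, -0.0]
force: [0.1, 0.9, 0.6]
finger_gap: 0.554
grip_force: 0.0
```

```bash
python3 st.py
```

```text
shift cm [-0.01 -0.   -0.05] turn -0.05 now [ 0.5266 -0.2467  0.132 ] yaw 173.95 tilt z [ 0. -0. -1.] F [0.1 0.9 0.6] t 17.5
F [0.13 0.87 0.6 ] T [ 0.055 -0.04  -0.046] [-0.000e+00 -4.857e+01  3.860e+00 -1.999e+01  1.000e-02  0.000e+00
  0.000e+00]
```

Call:
play_rows(
  increments=[
    [[-0.1, 0, 0, -0.3, 0], [-0.1, 0, 0, -1, 0], [-0.1, 0, 0, -2.5, 0], [-0.1, 0, 0, -4.5, 0], [-0.1, 0, 0, -7, 0], [-0.1, 0, 0, -10, 0], [-0.1, 0, 0, -12, 0], [-0.1, 0, 0, -12, 0]],
  ],
)

```text
time: 18.5
tcp_pos: [0.5276, -0.2472, 0.2546]
orientation: [0.002, 0.053, 0.999, -0.001]
force: [-0.3, 0.2, 0.6]
finger_gap: 0.552
grip_force: 0.0
```

```bash
python3 st.py; python3 - <<'E'
from h import *
c=cam('scene'); P=cloud(c); m=(abs(P[...,2]-.112)<.007)&(abs(P[...,0]-.527)<.16)&(abs(P[...,1]+.2465)<.14); s=P[m]
A=np.c_[s[:,:2]-[.527,-.2465],np.ones(len(s))]; print('plane',np.linalg.lstsq(A,s[:,2],rcond=None)[0].round(4))
w=cam('wrist'); cv2.imwrite('pics/f.png',np.hstack([cv2.resize(c['image'][100:320,100:400],(409,300)),cv2.resize(w['image'],(391,300))]))
E
```

```text
shift cm [ 0.15  0.05 12.21] turn -0.05 now [ 0.5276 -0.2472  0.2546] yaw 173.95 tilt z [ 0.005 -0.001 -1.   ] F [-0.3  0.2  0.6] t 18.5
F [-0.28  0.15  0.59] T [0.025 0.012 0.021] [-5.000e-02 -4.487e+01  3.230e+00 -2.504e+01  4.000e-02  1.300e-01
 -3.000e-02]
plane [-0.0004 -0.0011  0.1115]
```

View pics/f.png

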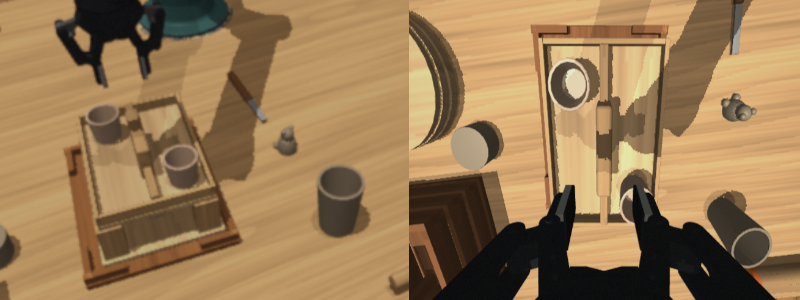

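The tray sits home and level. Both cups stand at (103,124) and (182,165), and the bear and beaker have not moved.

```bash
python3 -c "
from rig import env
print(env.job_done())"
```

```text
the job is handed in; nothing more can be done
None
```

The ware tray is stacked fully home and level on the lower tray, with both cups standing, the bear and beaker untouched, and the gripper released and clear; I handed the job in at about 18.6 s.

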